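# Clamp the thinner tin and take off its safety cap

## Robot

A 7-joint arm with a two-finger parallel gripper is mounted at the origin on the work surface. World frame = base frame: x ahead of the robot, y to its left, z up, the work surface at z = 0. Lengths are in mm, angles in rad, forces in N, time in s.
With the tool pointing down it reaches from about 400 to 875 mm from the base axis. Payload 4.4 kg.
Tool frame: the origin (TCP) lies at the very end of the fingers, on their centre line; the grasp point (between the pads) lies 19 mm behind it; z points along the fingers, y is the line along which they close (so a half turn about z gives the same grasp; the last joint's range is limited). The gripper opens to 85 mm and grips with 20 to 120 N. Pads are 22 mm wide; open, the fingers measure 114 mm over their backs; the gripper's body (76 mm by 85 mm) begins 54 mm behind the grasp point. The pads swing forward as they close: fully open they stand 13 mm farther back than shut.
Start: joints at [-1.345, 0.628, 0.038, 1.517, -0.027, 0.996, -0.02], TCP at [186.965, 622.545, 231.313] pointing down, gripper open.
Joint ranges: [-3.06, 3.06], [-0.37, 2.12], [-1.25, 1.32], [0.18, 2.47], [-1.1, 4.24], [0.23, 1.98], [-2.94, 2.94]. Speed limits (rad/s): [2.57, 2.57, 3.14, 3.14, 3.14, 3.14, 3.14].

## Interface

Orientations are given as [roll, pitch, yaw] about the fixed x, y, z axes, in that order (R = Rz(yaw) Ry(pitch) Rx(roll)).
In Python, from cell import monitor, viewer, workorder gives the robot as it stands.
- The arm moves only by the tool arm_command, never from a script. Its argument "series" is one flat list of numbers, 5 for each row, row after row: the opening in per cent of the stroke, from 0 (shut) to 100 (fully open), then the shift along the tool's x, y, z in cm, then the turn about the tool's z in degrees. In form: [claw, x, y, z, roll, claw, x, y, z, roll, ...]. A call has exactly 5 rows; each row is the pose to reach, as a shift and turn from the pose commanded when the call began, along the tool's axes at that moment; what a row does not reach only later rows make up. A row lasts 1/12 s, in which the tool goes at most 41.7 mm and 7.16 degrees, less where a joint would pass 70% of its speed; a pose out of reach is approached as far as the arm can. A call with a gripper value outside its range is refused whole. The fingers move at their own pace and stop on an object; the grip force is fixed at half the most. Time passes only in rows, so rows that repeat a pose let the fingers close, or fill a call up. It gives the time, the measured TCP pose, the force, the opening and the grip force at its end, in the units of the state.
- monitor.read_state(): the state, without advancing time (a new reading comes with each control period).
- viewer.get_image(name): name is "scene" or "top" or "wrist"; returns (picture, depth): 480x640x3 uint8, red, green, blue; 480x640 float32, mm along the optical axis (not along the pixel's ray), 0 where there is no reading.
- viewer.camera_model(name): a dict with "mtx" (3x3 intrinsics, pixels), "R" (3x3) and "t" (3): a world point X has camera coordinates R X + t. Camera axes: x right, y down, z forward; pixel columns grow to the right and rows downward; lengths in mm; the calibration is good to about 2 mm. A picture is of the moment at which its call begins: read the wrist's pose just before it. camera_model takes no time and is no camera call; for the wrist camera it gives the pose at the moment of the call.
- workorder.finish_job(): hands the job in; it is judged then, once.
The state is a dict: "clock": time; "qpos": joint angles; "qd": joint speeds; "tau": joint torques, N m; "eef_pos": TCP position; "tool_rot": TCP orientation; "force": force on the tool from outside, world axes, zero at the start; "torque": the same for the moment, N m; "width": finger opening in mm; "gripper_force": force on a finger pad.
Only numpy, scipy, OpenCV 4.12 (cv2) and the standard library are available. Lean on these libraries where they do the work, as an engineer would, in place of code of your own. Each camera call takes 0.05 s, during which the arm holds its last target. There are 200 camera calls.

## Task

The paint-thinner tin stands loose in the bench clamp: turn the clamp's red knob until the red pointer stands at the green mark, so that the tin is held. Then grip the tin's white push-and-turn safety cap, press it down, twist it anticlockwise until it is free, and lift it straight up. Finish while still holding the cap level, about 8 cm clear above the tin's neck, with the tin still upright in the clamp, the pointer at the mark and the other things on the bench left where they were.

Things in the scene. Friction and masses are not known exactly. Their poses are not given: they have to be found in the camera images.
- stand: Bench clamp, fixed; grey base plate 160 x 240 x 12 mm. Origin: underside of the plate, z up. Along its y axis: blue gear column with the knob at -90 mm, aluminium jaw with sprung rubber pad, the tin at +70 mm, blue fence at +97 mm. The white scale strip lies beside the jaw at x = +62 mm, top 56 mm above the table. Only knob, tin and cap rise above 90 mm.
- knob (a joint): Angle of the red clamp knob (rad, 0 to 4.0), growing clockwise seen from above. Each rad drives jaw and pointer 9 mm towards the tin; it needs 1.2 to 2.5 rad in all, so regrasp, and stays where it is left. The pad meets the tin 6 mm before the mark, then yields (0.8 N per mm). Turning takes less than 0.15 N m.
- knob_grip (a point): Point on the knob's upright axis at mid height of its grip bar, 113 mm above the table. The red bar is 46 mm long along this point's x, 14 mm thick along its y and 26 mm tall (99 to 125 mm above the table): pinch it across its thickness from above. It turns with the knob.
- pointer (a point): Tip of the red pointer (a bar 5 mm wide, on the jaw) above the middle of the scale strip. It moves only along the stand's y axis.
- mark (a point): Middle of the green mark line (5 mm wide, across the white scale strip). Axes as the stand's; the pointer is aligned when it has the same y in this frame. Black ticks lie every 8 mm either side.
- tin: Rectangular thinner tin, 64 x 40 x 100 mm (its x, y, z), yellow with a red panel, 0.35 to 0.65 kg, loose on the clamp's plate against the fence. Origin: centre of its underside, 12 mm above the table. A white neck, 26 mm across and 20 mm tall, stands on the middle of its top, with two bayonet hooks and the sprung liner.
- cap: Ribbed white safety cap, 46 mm across, 26 mm tall, 30 g, loose, red stripe on top along its x. Origin: centre of its lower rim; z up. Locked, its rim is 108 mm above the tin's underside (only 8 mm above the tin's top: keep the fingertips above the rim, or they strike the tin when pressing), its top 146 mm above the table, its x along the tin's. Pinch its sides firmly (40 N), any yaw. See neck.
- liner (a joint): How far the sprung liner is pushed down by the cap (m): 0 with the cap locked, 0.0035 or more when pressed enough to turn, 0.007 at the hard stop, -0.002 with the cap off. Pressing takes 5 N at first, 9 N at 4 mm, 12 N at the stop.
- red_jar: Bystander: paint jar with red lid, 48 mm across, 55 mm tall, beside the clamp; origin at the centre of its underside.
- blue_jar: Bystander: paint jar with blue lid, 48 mm across, 55 mm tall, beyond the fence; origin at the centre of its underside.
- palette_cup: Bystander: steel palette cup, 56 mm across, 30 mm tall, beside the clamp; origin at the centre of its underside.
- brush_jar: Bystander: glass jar 80 mm across, 100 mm tall, full of brushes that stand 0.22 m high; origin at the centre of its underside.
- palette_knife: Bystander: palette knife lying on the table.
- wash_brush: Bystander: large brush lying on the table.
- rinse_mug: Bystander: blue mug, 80 mm across, 90 mm tall; origin at the centre of its underside.
- neck (a point): Middle of the neck's top, 120 mm above the tin's underside. The cap's two inner lugs are caught in the neck's hooks: pushed down 4 to 6.5 mm and held down, the cap turns anticlockwise seen from above; after about 0.95 rad it is clear of the hooks and lifts off freely (clear from 1.0 to 2.2 rad). Not pressed, or turned clockwise, it is blocked.
Things that resemble listed ones, but are neither listed nor needed, are in the scene too. What is shaped like the cap but brown or orange is not meant.

How it is judged:
By the outcome, as a careful person would: the job done as asked, in the order asked, and still so for the second after the job is handed in, while the arm keeps its last pose, push and grip.
It also fails if it takes over 72 s, if anything falls off the work surface, if the arm or the gripper's body presses on something with over 40 N, if the wrist force passes 120 N, or if a joint passes its speed limit or range.

## Working session

There is one attempt and no reset: what is moved stays moved. The work goes in short steps, Python scripts to look and compute and a tool call to move; the robot and the scene stay as the last step left them, time stands still between calls to the robot, and variables do not carry over. Pictures are saved under pics/ and viewed, at most 10 in all, crops included, and the job is handed in when it is done.

Besides the shell and the picture viewer there is one more tool, called by a JSON object that holds its "method" and its "body", one argument or row to a line. arm_command: Moves the arm, as the interface text tells. Its arguments: {"type":"object","properties":{"series":{"type":"array","items":{"type":"number"}}},"required":["series"]}

```bash
mkdir -p pics; ls; python3 - <<'E'
from cell import monitor, viewer, workorder
import cv2
print(monitor.read_state())
for n in ("scene","top"):
    p,d=viewer.get_image(n); cv2.imwrite(f"pics/{n}0.png",p[:,:,::-1]); 
    import numpy as np; np.save(f"{n}0.npy",d); m=viewer.camera_model(n); print(n,m)
E
```

```text
pics
{'clock': 0.0, 'qpos': array([-1.34481511,  0.62932878,  0.03841202,  1.51839879, -0.02700156,
        0.99630647, -0.01996869]), 'qd': array([-0.00088881,  0.00068345, -0.00138381, -0.0001478 , -0.00120044,
       -0.00139665, -0.00037575]), 'tau': array([ 1.01855103e-04, -5.63404763e+01,  1.22643247e+00, -1.93430686e+01,
        1.11112290e-02,  1.05211115e-02,  4.31373294e-06]), 'eef_pos': array([186.74863009, 621.92299368, 230.3899517 ]), 'tool_rot': array([-3.13966825e+00,  6.29132376e-06,  2.84986543e+00]), 'force': array([ 0.39026613, -0.28745912,  0.23983549]), 'torque': array([-0.01328491,  0.04078469, -0.03484269]), 'gripper_force': 0.0, 'width': 85.9201677428965}
scene {'mtx': array([[615.86611735,   0.        , 316.58536876],
       [  0.        , 615.86611735, 245.69462481],
       [  0.        ,   0.        ,   1.        ]]), 'R': array([[-0.07278806,  0.99733178,  0.00558701],
       [ 0.67982142,  0.05371258, -0.7314081 ],
       [-0.72975663, -0.0494396 , -0.68191714]]), 't': array([  60.16862787, -319.46104541, 1813.76348414])}
top {'mtx': array([[562.86632159,   0.        , 325.85269089],
       [  0.        , 562.86632159, 232.19026272],
       [  0.        ,   0.        ,   1.        ]]), 'R': array([[-0.02629048, -0.99965184,  0.00223636],
       [-0.98360949,  0.02546924, -0.17850404],
       [ 0.17838493, -0.00689267, -0.98393664]]), 't': array([6.51101837e-01, 5.94515692e+02, 1.46572542e+03])}
```

View pics/scene0.png

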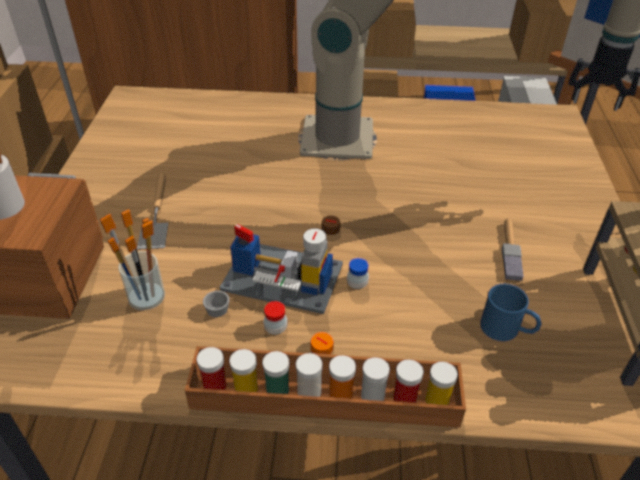

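View pics/top0.png

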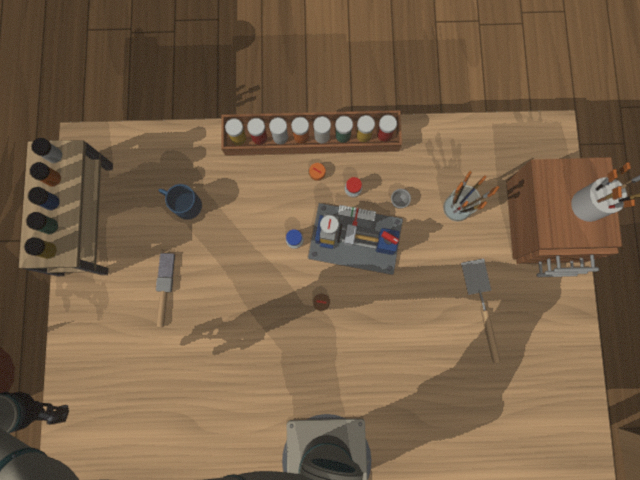

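The scene view shows the clamp with the knob at (243,233) and the white cap on the yellow tin at (314,240). In the top view the knob is at (388,238) and the cap at (329,225). Cap look-alikes in the top view are brown at (321,301), orange at (317,171), and white jar lids in the rack at row 128. The one meant is the white cap with a red stripe on the tin in the clamp. I'll confirm that in a crop and measure it.

```bash
cat > h.py <<'E'
import numpy as np, cv2
from cell import monitor, viewer, workorder
def ray(m,u,v,z):
    "pixel -> world point on plane of height z"
    d=m["R"].T@np.linalg.solve(m["mtx"],[u,v,1.]); c=-m["R"].T@m["t"]
    return c+d*(z-c[2])/d[2]
def blobs(img,lo,hi,box,amin=8):
    "HSV mask blobs in box (u0,v0,u1,v1): (u,v), area, minAreaRect"
    h=cv2.cvtColor(img,cv2.COLOR_RGB2HSV); k=cv2.inRange(h,np.array(lo),np.array(hi))
    if lo[0]==0 and hi[0]<=10: k|=cv2.inRange(h,np.array([172,*lo[1:]]),np.array([180,*hi[1:]]))
    q=np.zeros_like(k); u0,v0,u1,v1=box; q[v0:v1,u0:u1]=k[v0:v1,u0:u1]
    r=[]
    for c in cv2.findContours(q,cv2.RETR_EXTERNAL,cv2.CHAIN_APPROX_NONE)[0]:
        M=cv2.contourArea(c)
        if M>=amin: 
            p=np.zeros_like(q); cv2.drawContours(p,[c],-1,255,-1); mm=cv2.moments(p&q,True)
            r.append((np.array([mm["m10"],mm["m01"]])/mm["m00"],mm["m00"],cv2.minAreaRect(c)))
    return sorted(r,key=lambda x:-x[1])
def shot(n):
    m=viewer.camera_model(n); p,d=viewer.get_image(n); return p,d,m
E
python3 - <<'E'
from h import *
p=cv2.imread("pics/top0.png"); cv2.imwrite("pics/topcrop.png",cv2.resize(p[165:285,285:425],None,fx=5.5,fy=5,interpolation=cv2.INTER_CUBIC)[:600,:800])
p=p[:,:,::-1].copy(); m=viewer.camera_model("top"); B=(300,195,415,280); d=np.load("top0.npy")
for nm,lo,hi in (("red",(0,140,70),(8,255,255)),("white",(0,0,150),(180,70,255)),("green",(45,90,50),(85,255,255)),("blue",(105,120,40),(130,255,255))):
    for c,a,r in blobs(p,lo,hi,B):
        u,v=c; dd=d[int(round(v)),int(round(u))]; 
        X=m["R"].T@(np.linalg.solve(m["mtx"],[u,v,1])*dd-m["t"])
        print(nm,c.round(1),a,np.round(r[1],1),round(r[2]),"depthX",X.round(0),"z146/125/56",*[ray(m,u,v,z)[:2].round(0) for z in(146,125,56)])
E
```

```text
red [388.8 237. ] 92.0 [17.   6.3] 27 depthX [ 564. -175.  129.] z146/125/56 [ 561. -173.] [ 565. -176.] [ 576. -184.]
red [354.9 220.8] 21.0 [10.  3.] 90 depthX [622. -94.  61.] z146/125/56 [605. -89.] [609. -90.] [623. -94.]
white [328.9 223.9] 217.0 [16. 16.] 90 depthX [598. -22. 148.] z146/125/56 [599. -22.] [603. -23.] [616. -24.]
white [349.6 238.9] 54.0 [7.5 9.2] 11 depthX [574. -78.  58.] z146/125/56 [559. -74.] [562. -75.] [574. -78.]
white [341.9 208. ] 27.0 [3.8 7.9] 72 depthX [661. -60.  50.] z146/125/56 [639. -57.] [644. -58.] [659. -60.]
blue [385.5 245.5] 112.0 [17.4 11.2] 8 depthX [ 549. -171.   84.] z146/125/56 [ 540. -164.] [ 543. -166.] [ 554. -174.]
```

View pics/topcrop.png

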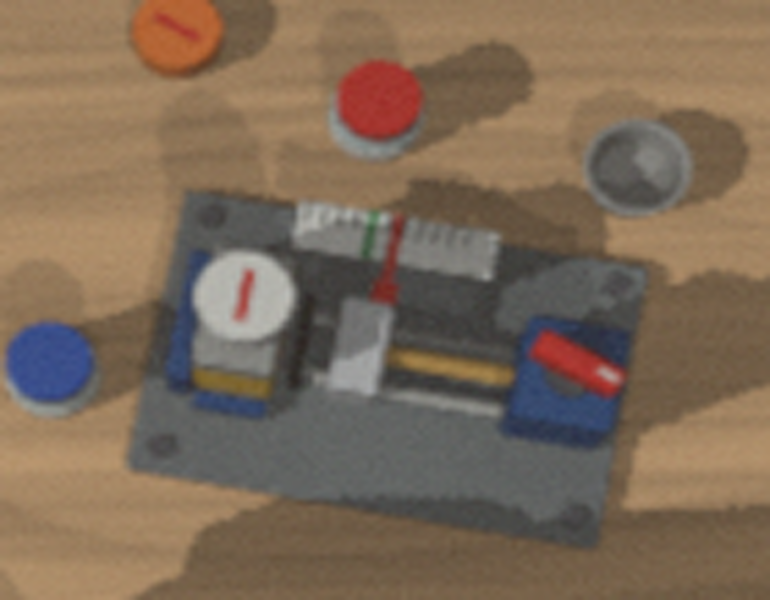

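The crop confirms it: the white cap with the red stripe is on the tin in the clamp, at crop (243,295). The red knob bar is at (578,362), and the pointer (395,245) is right of the green mark (371,235), about 12 mm away. The knob-to-cap distance measures 158 mm against a nominal 160 mm. Setting out towards the knob.

{"method": "arm_command", "body": {
  "series": [100, -2.8, -3.1, -1, 7, 100, -5.6, -6.2, -2, 14, 100, -8.4, -9.3, -3, 21, 100, -11.2, -12.4, -3, 28, 100, -14, -15.5, -3, 35]
}}

```text
clock: 0.52
eef_pos: [275.3, 435.8, 261.7]
tool_rot: [3.141, -0.001, 2.233]
force: [0.9, -0.3, -0.4]
width: 85.6
gripper_force: 0.0
```

```bash
cat >> h.py <<'E'
def to(x,y,z,yaw=None):
    "shift (cm, tool axes) and turn (deg) from the measured pose to a world target"
    from scipy.spatial.transform import Rotation as R
    s=monitor.read_state(); r=R.from_euler("xyz",s["tool_rot"])
    sh=r.inv().apply(np.array([x,y,z])-s["eef_pos"])/10
    ya=np.degrees(s["tool_rot"][2]); t=0 if yaw is None else -((yaw-ya+180)%360-180)
    print("t",round(s["clock"],2),"pos",s["eef_pos"].round(1),"rpy",np.degrees(s["tool_rot"]).round(1),"F",s["force"].round(1),"w",round(s["width"],1),"q",s["qpos"].round(2)); print("shift",sh.round(2),"turn",round(t,1))
E
python3 -c "
from h import *
to(560,-170,280,63)"
```

```text
t 0.52 pos [275.3 435.8 261.7] rpy [180.  -0. 128.] F [ 0.9 -0.3 -0.4] w 85.6 q [-1.22  0.41  0.22  1.86 -0.11  0.89 -0.28]
shift [-65.27 -14.81  -1.88] turn 65.0
```

{"method": "arm_command", "body": {
  "series": [100, -4, -0.9, -0.4, 7, 100, -8, -1.8, -0.8, 14, 100, -12, -2.7, -1.2, 21, 100, -16, -3.6, -1.6, 28, 100, -20, -4.5, -2, 35]
}}

```text
clock: 0.93
eef_pos: [363.5, 250.6, 281.4]
tool_rot: [-3.141, -0.0, 1.622]
force: [1.2, 0.6, -0.2]
width: 85.1
gripper_force: 0.0
```

```bash
python3 -c "
from h import *
to(560,-170,280,63)"
```

```text
t 0.93 pos [363.5 250.6 281.4] rpy [-180.    -0.    92.9] F [ 1.2  0.6 -0.2] w 85.1 q [-1.01  0.29  0.44  2.01 -0.16  0.88 -0.43]
shift [-43.01  17.46   0.13] turn 29.9
```

{"method": "arm_command", "body": {
  "series": [100, -3.8, 1.5, 0, 6, 100, -7.6, 3, 0, 12, 100, -11.4, 4.6, 0, 18, 100, -15.2, 6.1, 0, 24, 100, -19, 7.7, 0, 30]
}}

```text
clock: 1.35
eef_pos: [451.1, 65.5, 281.3]
tool_rot: [-3.141, -0.0, 1.1]
force: [-0.1, 1.3, 0.1]
width: 85.6
gripper_force: 0.0
```

```bash
python3 -c "
from h import *
to(560,-170,280,63)"
```

```text
t 1.35 pos [451.1  65.5 281.3] rpy [-180.   -0.   63.] F [-0.1  1.3  0.1] w 85.6 q [-0.67  0.33  0.62  1.98 -0.25  0.9  -0.39]
shift [-16.04  20.39   0.12] turn 0.0
```

{"method": "arm_command", "body": {
  "series": [100, -2.4, 3.1, 0, 0, 100, -4.8, 6.2, 0, 0, 100, -7.2, 9.3, 0, 0, 100, -9.6, 12.3, 0, 0, 100, -12, 15.3, 0, 0]
}}

```text
clock: 1.77
eef_pos: [534.1, -110.4, 280.9]
tool_rot: [-3.141, -0.0, 1.105]
force: [0.5, 0.9, 0.3]
width: 85.6
gripper_force: 0.0
```

```bash
python3 -c "
from h import *
to(560,-170,280,63)
p,d,m=shot('wrist'); cv2.imwrite('pics/w1.png',p[:,:,::-1]); np.save('w1.npy',d); np.savez('w1m.npz',**m)
B=(0,0,640,480)
for nm,lo,hi in (('red',(0,140,70),(8,255,255)),('white',(0,0,150),(180,70,255)),('green',(45,90,50),(85,255,255))):
    for c,a,r in blobs(p,lo,hi,B,60)[:6]:
        print(nm,c.round(1),a,np.round(r[1],1),round(r[2]),'z146/125/56',*[ray(m,*c,z)[:2].round(1) for z in(146,125,56)])
"
```

```text
t 1.77 pos [ 534.1 -110.4  280.9] rpy [-180.    -0.    63.3] F [0.5 0.9 0.3] w 85.6 q [-0.25  0.48  0.61  1.76 -0.32  1.    0.01]
shift [-4.16  5.    0.09] turn 0.3
red [489.4  95.2] 1913.0 [48. 50.] 90 z146/125/56 [685.3 -78. ] [694.  -81.1] [722.5 -91.3]
red [382.5 261.9] 924.0 [19.4 53.4] 9 z146/125/56 [ 565.2 -162.3] [ 564.8 -171.7] [ 563.6 -202.8]
red [399.2 144.7] 370.0 [13.  52.3] 74 z146/125/56 [614.1 -80.9] [617.5 -84.2] [628.4 -95.1]
red [346.   77.7] 261.0 [ 7.1 36.9] 74 z146/125/56 [598.3 -21.4] [600.4 -20.2] [607.3 -16.3]
red [168.6 152.1] 146.0 [27.1  5.2] 68 z146/125/56 [456.5  -7.8] [447.9  -5.6] [419.8   1.6]
red [636.6 105.3] 102.0 [19.  6.] 90 z146/125/56 [ 778.3 -132.3] [ 794.  -139.5] [ 845.6 -163.2]
white [345.2  76.7] 3173.0 [68.8 63.8] 84 z146/125/56 [598.  -20.5] [600.1 -19.2] [607.  -15.2]
white [339.1 154.2] 441.0 [23.4 27.1] 74 z146/125/56 [570.9 -67. ] [570.9 -69.3] [571.1 -76.7]
white [413.   94.4] 277.0 [21.7 21.1] 77 z146/125/56 [636.6 -52.9] [641.6 -54.1] [658.  -58.1]
green [414.1 126.3] 113.0 [ 4.1 27.4] 75 z146/125/56 [629.  -73.6] [633.5 -76.4] [648.1 -85.5]
```

View pics/w1.png

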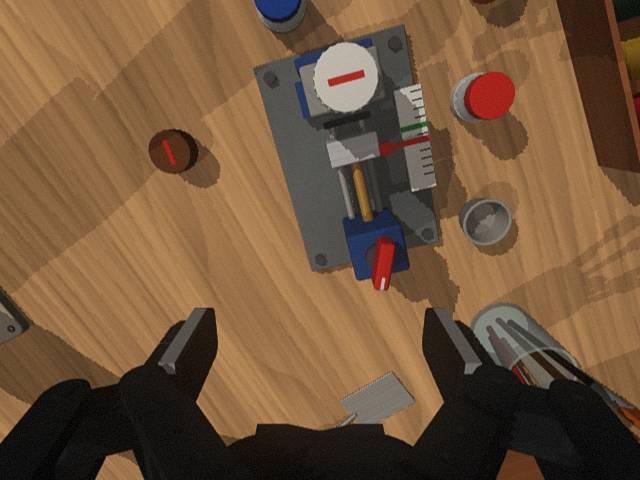

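The wrist view shows the knob bar at (382,264), pointed towards about the 80° image direction. The pointer is at (414,142), the green mark at (414,126), and the cap at (345,77). Red jar and cup are clear of the knob.

```bash
python3 -c "
from h import *
m=dict(np.load('w1m.npz')); p=cv2.imread('pics/w1.png')[:,:,::-1].copy()
a=ray(m,387,240,125);b=ray(m,381.5,289,122);d=a-b;print('bar',a.round(1),b.round(1),np.degrees(np.arctan2(d[1],d[0])),np.linalg.norm(d[:2]))
g=ray(m,414,126.3,56)
r=blobs(p,(0,140,70),(8,255,255),(405,100,440,180),20)[0]; q=ray(m,*r[0],56); print(r[0])
e=np.array([33.5,154,0]);e/=np.linalg.norm(e);print('gap',(g-q)@e,(g-q),'dist tin-mark',(np.array([598.2,-21,56])-g)@e)
# pad heading from plate long edges
a=ray(m,254,68,12);b=ray(m,312,271,12);d=a-b;print('stand y',np.degrees(np.arctan2(d[1],d[0])),np.linalg.norm(d))
to(564.5,-175,200,63)
"
```

```text
bar [ 576.6 -154.5  125. ] [ 553.1 -197.6  122. ] 61.39870644955653 49.12995195548168
[417.09090909 139.95454545]
gap 13.501272003193598 [ 2.09679897 13.36090059  0.        ] dist tin-mark 52.40797260253357
stand y 77.69889276526312 237.60124007794766
t 1.82 pos [ 536.5 -120.2  281.8] rpy [179.6   0.3  62.8] F [ 4.6 -6.8  1.8] w 85.2 q [-0.24  0.48  0.61  1.75 -0.31  1.    0.01]
shift [-3.54  4.94  8.23] turn -0.2
```

{"method": "arm_command", "body": {
  "series": [100, -1, 1.5, 1.2, 0, 100, -2, 3, 2.8, 0, 100, -3, 4.5, 5, 0, 100, -3.5, 4.9, 7, 0, 100, -3.5, 4.9, 8.2, 0]
}}

```text
clock: 2.23
eef_pos: [560.8, -163.7, 196.9]
tool_rot: [-3.139, 0.002, 1.102]
force: [-1.1, -0.7, 0.3]
width: 85.7
gripper_force: 0.0
```

```bash
python3 -c "
from h import *
viewer.get_image('wrist');p,d,m=shot('wrist');p,d,m=shot('wrist')
cv2.imwrite('pics/w2.png',p[:,:,::-1]); np.savez('w2m.npz',**m)
to(565,-176,97,62.5)
for c,a,r in blobs(p,(0,140,70),(8,255,255),(0,0,640,480),200): print(c.round(1),a,np.round(r[1],1),round(r[2]),ray(m,*c,125)[:2].round(1),ray(m,*c,120)[:2].round(1),cv2.boxPoints(r).round().tolist())
"
```

```text
t 2.38 pos [ 560.9 -161.5  198.3] rpy [-179.8    0.    63.3] F [-0.2  0.3 -0.2] w 85.1 q [-0.1   0.63  0.54  1.75 -0.4   0.88  0.15]
shift [-1.1   1.04 10.12] turn 0.8
[486.7  35.4] 3551.0 [62.5 71.3] 30 [692.6 -90.9] [694.8 -90.9] [[443.0, 50.0], [478.0, -12.0], [532.0, 19.0], [497.0, 81.0]]
[338.6 262.6] 1521.0 [22.9 73.4] 6 [ 566.3 -172.7] [ 565.6 -174.6] [[323.0, 299.0], [331.0, 226.0], [354.0, 229.0], [346.0, 302.0]]
[363.7 104.1] 686.0 [17.9 70.1] 76 [620.5 -92.7] [621.  -92.8] [[335.0, 103.0], [403.0, 86.0], [407.0, 103.0], [339.0, 120.0]]
[ 68.1 118.9] 252.0 [37.1  6.7] 63 [467.  -24.2] [464.  -22.7] [[57.0, 104.0], [63.0, 101.0], [80.0, 134.0], [74.0, 137.0]]
```

View pics/w2.png

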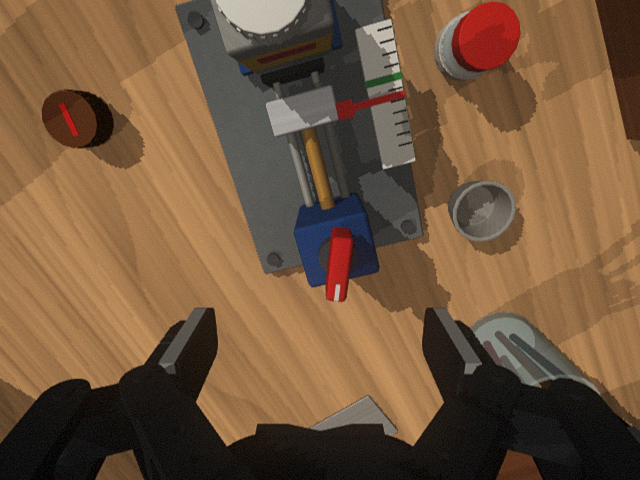

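The view shows the bar at (339,263), between the open fingers and tilted about 4° clockwise. I'll line up, descend and pinch it.

{"method": "arm_command", "body": {
  "series": [100, -1, 1, 2.5, 3, 100, -1, 1, 5, 3, 100, -1, 1, 7.5, 3, 100, -1, 1, 9.2, 3, 100, -1, 1, 10.1, 3]
}}

```text
clock: 2.8
eef_pos: [565.9, -174.4, 97.3]
tool_rot: [-3.14, -0.0, 1.053]
force: [0.6, 0.3, -0.5]
width: 85.6
gripper_force: 0.0
```

{"method": "arm_command", "body": {
  "series": [0, 0, 0, 0, 0, 0, 0, 0, 0, 0, 0, 0, 0, 0, 0, 0, 0, 0, 0, 0, 0, 0, 0, 0, 0]
}}

```text
clock: 3.22
eef_pos: [566.9, -175.6, 99.5]
tool_rot: [3.14, -0.001, 1.052]
force: [-1.7, 1.3, 11.3]
width: 25.4
gripper_force: 22.3
```

```bash
python3 -c "
from h import *
to(565.3,-175.5,97,60.5)"
```

```text
t 3.22 pos [ 566.9 -175.6   99.5] rpy [179.9  -0.   60.3] F [-1.7  1.3 11.3] w 25.4 q [-0.03  0.77  0.46  1.8  -0.51  0.69  0.2 ]
shift [-0.08 -0.15  0.25] turn -0.2
```

{"method": "arm_command", "body": {
  "series": [0, 0, 0, -0.4, 0, 0, 0, 0, -0.4, 0, 0, 0, 0, -0.4, 0, 0, 0, 0, -0.4, 0, 0, 0, 0, -0.4, 0]
}}

```text
clock: 3.63
eef_pos: [566.9, -175.6, 102.7]
tool_rot: [3.14, -0.0, 1.052]
force: [1.4, -0.0, 0.5]
width: 12.6
gripper_force: 66.1
```

{"method": "arm_command", "body": {
  "series": [0, 0, 0, 0, 6, 0, 0, 0, 0, 13, 0, 0, 0, 0, 20, 0, 0, 0, 0, 27, 0, 0, 0, 0, 34]
}}

```text
clock: 4.05
eef_pos: [568.2, -177.0, 102.8]
tool_rot: [3.137, -0.002, 0.453]
force: [5.0, -3.8, -5.5]
width: 12.4
gripper_force: 65.4
```

{"method": "arm_command", "body": {
  "series": [0, 0, 0, 0, 7, 0, 0, 0, 0, 14, 0, 0, 0, 0, 21, 0, 0, 0, 0, 28, 0, 0, 0, 0, 33]
}}

```text
clock: 4.47
eef_pos: [568.5, -178.8, 102.8]
tool_rot: [3.135, -0.005, -0.123]
force: [6.7, -8.4, -7.7]
width: 12.7
gripper_force: 65.1
```

```bash
cat >> h.py <<'E'
def gap(n,save=None,lim=60):
    "pointer-to-mark gap along the stand's y, and the mark"
    p,d,m=shot(n)
    if save: cv2.imwrite(save,p[:,:,::-1])
    e=np.array([np.cos(np.radians(77.7)),np.sin(np.radians(77.7))]); x=np.array([e[1],-e[0]]); G=np.array([648,-85])
    for nm,lo,hi in (("g",(45,90,50),(85,255,255)),("r",(0,140,70),(8,255,255))):
        for c,a,r in blobs(p,lo,hi,(0,0,640,480),4):
            w=ray(m,*c,56)[:2]-G
            if np.hypot(*w)<lim: print(n,nm,c.round(1),a,np.round(r[1],1),"stand xy rel mark",(w@x).round(1),(w@e).round(1))
E
python3 -c "
from h import *
to(565.3,-175.5,97,60.5)
viewer.get_image('wrist')
gap('wrist','pics/w3.png');gap('top');gap('scene','pics/s3.png')"
```

```text
t 4.47 pos [ 568.5 -178.8  102.8] rpy [179.6  -0.3  -7.1] F [ 6.7 -8.4 -7.7] w 12.7 q [-0.2   0.86  0.78  1.8  -0.81  0.82 -0.7 ]
shift [-0.36 -0.29  0.57] turn -67.6
wrist g [115.6 121.9] 44.0 [4. 9.] stand xy rel mark 11.5 0.5
wrist r [119.3 183.6] 1593.0 [99. 33.] stand xy rel mark -19.7 1.3
scene r [283.8 272.9] 57.0 [ 5.4 16.4] stand xy rel mark -24.2 -6.1
```

View pics/w3.png

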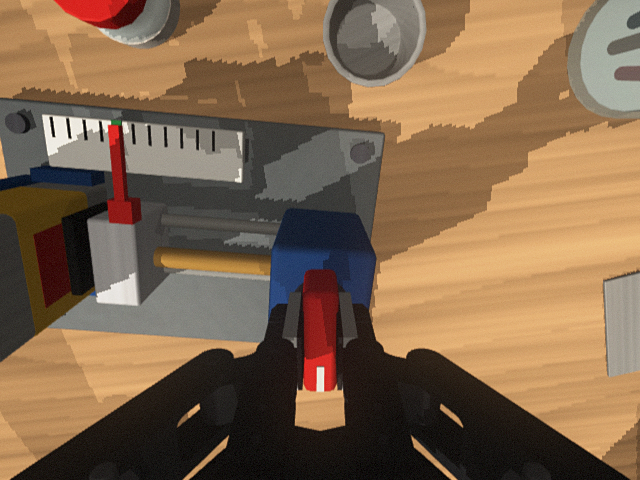

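The wrist view shows the pointer tip at (116,127) lying over the green mark, with only the mark's end visible at (116,122). I'll measure the remaining offset to the pixel.

```bash
python3 -c "
from h import *
p=cv2.imread('pics/w3.png')[:,:,::-1]; h=cv2.cvtColor(p.copy(),cv2.COLOR_RGB2HSV)
for v in range(118,200,3):
    r=np.where(((h[v,90:150,0]<9)|(h[v,90:150,0]>171))&(h[v,90:150,1]>140)&(h[v,90:150,2]>70))[0]+90
    g=np.where((h[v,90:150,0]>45)&(h[v,90:150,0]<85)&(h[v,90:150,1]>90))[0]+90
    k=np.where(h[v,40:230,2]<80)[0]+40
    print(v,'r',r.min() if len(r) else '',r.max() if len(r) else '','g',g.min() if len(g) else '',g.max() if len(g) else '', k.tolist() if v in(130,133) else '')
m=viewer.camera_model('wrist'); print('cam',-m['R'].T@m['t'])
e=np.array([np.cos(np.radians(77.7)),np.sin(np.radians(77.7)),0])
for z in(56,58,60,62): print(z,ray(m,116.5,128,z).round(1)@e, ray(m,116,121,56)@e)
"; python3 - <<'E'
import cv2
p=cv2.imread('pics/w3.png'); cv2.imwrite('pics/w3c.png',cv2.resize(p[100:230,30:230],None,fx=4,fy=4,interpolation=cv2.INTER_CUBIC))
E
```

```text
118 r   g   
121 r   g 111 120 
124 r   g 115 120 
127 r 108 118 g   
130 r 108 119 g 101 101 [52, 53, 68, 69, 84, 85, 100, 101, 102, 119, 120, 121, 132, 133, 134, 148, 149, 150, 164, 165, 166, 180, 181, 182, 196, 197, 198]
133 r 108 122 g   [52, 53, 54, 68, 69, 70, 84, 85, 86, 100, 101, 102, 120, 121, 122, 132, 133, 134, 148, 149, 150, 164, 165, 166, 180, 181, 182, 196, 197, 198, 212, 213, 214]
136 r 109 122 g   
139 r 109 120 g   
142 r 109 123 g   
145 r 110 123 g   
148 r 110 123 g   
151 r 110 123 g   
154 r 111 124 g   
157 r 111 124 g   
160 r 111 124 g   
163 r 111 121 g   
166 r 112 124 g   
169 r 112 122 g   
172 r 112 124 g   
175 r 112 123 g   
178 r 112 124 g   
181 r 113 125 g   
184 r 113 125 g   
187 r 113 125 g   
190 r 113 126 g   
193 r 114 124 g   
196 r 114 124 g   
199 r 109 139 g   
cam [ 648.28666165 -187.07536599  246.90408689]
56 55.853513993956554 55.88060637210255
58 54.87646841952129 55.88060637210255
60 53.780415249014986 55.88060637210255
62 52.68436207850869 55.88060637210255
```

View pics/w3c.png

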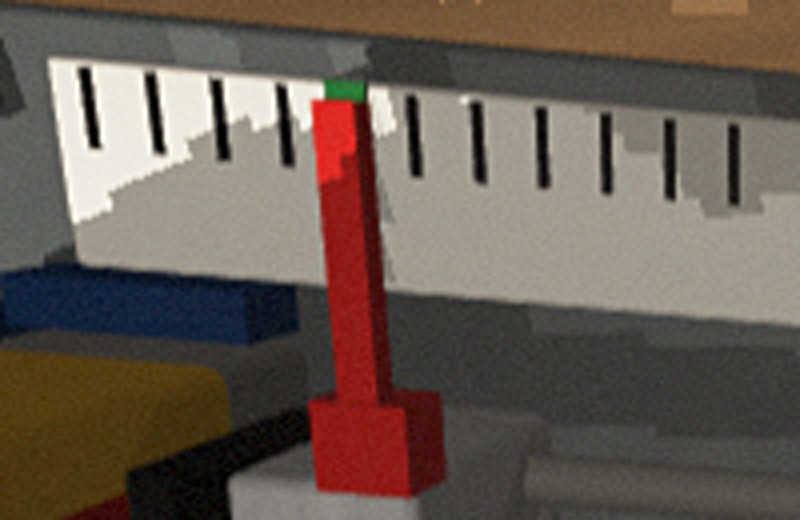

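The crop shows the pointer's top face left of the mark's middle. The bar is raised and seen obliquely, so parallax matters. The earlier w2 picture looked nearly straight down on it, so I'll take the starting gap from that.

```bash
python3 -c "
from h import *
m=dict(np.load('w2m.npz')); p=cv2.imread('pics/w2.png')[:,:,::-1].copy()
e=np.array([np.cos(np.radians(77.7)),np.sin(np.radians(77.7)),0]); C=-m['R'].T@m['t']; print('cam along e',C@e,C[2])
g=blobs(p,(45,90,50),(85,255,255),(340,50,420,130),20)[0]; print('g',g[0],g[1],g[2])
G=ray(m,*g[0],56)
h=cv2.cvtColor(p,cv2.COLOR_RGB2HSV)
for u in (368,376,384,392,398):
    k=((h[80:125,u,0]<9)|(h[80:125,u,0]>171))&(h[80:125,u,1]>140); v=np.where(k)[0]+80
    print(u,v.min(),v.max(),h[v.min():v.max()+1,u,2].tolist(),[round(float((G-ray(m,u,(v.min()+v.max())/2,z))@e),2) for z in(56,60)],[round(float((G-ray(m,u,vv,61))@e),2) for vv in(v.min()-.5,v.max()+.5)])
a=ray(m,342.5,228,125);b=ray(m,337,301,124);d=a-b;print('bar ang',np.degrees(np.arctan2(d[1],d[0])))
"
```

```text
cam along e 40.99934274082664 340.3103561219927
g [383.74568966  79.45258621] 232.0 ((383.77935791015625, 79.50572967529297), (6.4234538078308105, 36.667213439941406), 74.47589111328125)
368 99 106 [86, 116, 105, 111, 110, 107, 113, 103] [12.46, 12.48] [9.83, 15.15]
376 98 104 [113, 106, 110, 113, 111, 111, 113] [12.91, 12.92] [10.61, 15.26]
384 95 102 [107, 115, 112, 112, 111, 110, 113, 115] [12.69, 12.71] [10.07, 15.37]
392 93 100 [111, 108, 114, 111, 108, 115, 113, 91] [12.81, 12.82] [10.19, 15.48]
398 92 98 [104, 111, 117, 114, 113, 106, 106] [12.89, 12.9] [10.6, 15.23]
bar ang 60.403316187874545
```

```bash
python3 -c "
from h import *
m=dict(np.load('w1m.npz')); d=np.load('w1.npy'); p=cv2.imread('pics/w1.png')[:,:,::-1]
h=cv2.cvtColor(p.copy(),cv2.COLOR_RGB2HSV)
def z(k):
    v,u=np.where(k); X=(np.linalg.solve(m['mtx'],np.stack([u,v,np.ones(len(u))]))*d[v,u]).T-m['t']; X=X@m['R']; return np.median(X,0).round(1),X[:,2].std().round(1),len(u)
B=np.zeros(d.shape,bool);B[120:160,408:428]=1
print('ptr',z(B&(h[...,0]<9)&(h[...,1]>140)))
B[:]=0;B[80:190,400:436]=1
print('strip',z(B&(h[...,1]<40)&(h[...,2]>140)),'green',z(B&(h[...,0]>45)&(h[...,0]<85)&(h[...,1]>90)))
"
```

```text
ptr (array([644.4, -97.4,  65.5]), np.float64(34.9), 105)
strip (array([657.5, -61.3,  57.1]), np.float64(40.8), 415) green (array([647.5, -85.2,  57.9]), np.float64(34.8), 113)
```

The pointer sits about 8 mm above the strip. That parallax explains the w3 view, leaving about 2.1 mm (13.5°) to go.

{"method": "arm_command", "body": {
  "series": [0, 0, 0, 0, 5, 0, 0, 0, 0, 10, 0, 0, 0, 0, 13.5, 0, 0, 0, 0, 13.5, 0, 0, 0, 0, 13.5]
}}

```text
clock: 5.08
eef_pos: [568.3, -179.6, 102.8]
tool_rot: [3.136, -0.007, -0.355]
force: [6.4, -7.8, -6.4]
width: 12.6
gripper_force: 65.2
```

```bash
python3 -c "
from h import *
to(568,-179,180,-21)
p,d,m=shot('wrist');cv2.imwrite('pics/w4.png',p[:,:,::-1])
h=cv2.cvtColor(p.copy(),cv2.COLOR_RGB2HSV)
e=np.array([np.cos(np.radians(77.7)),np.sin(np.radians(77.7)),0]); x=np.array([e[1],-e[0],0]);G=np.array([648,-85.3,56])
# tip region: red pixels, project at z64, keep near mark
v,u=np.where(((h[...,0]<9)|(h[...,0]>171))&(h[...,1]>140)&(h[...,2]>60))
P=np.array([ray(m,a,b,64) for a,b in zip(u,v)])-G; k=(abs(P@e)<15)&(abs(P@x)<8)
print('ptr y rel mark: min max',(P[k]@e).min(),(P[k]@e).max(),np.percentile(P[k]@e,[10,50,90]))
"
```

```text
t 5.08 pos [ 568.3 -179.6  102.8] rpy [179.7  -0.4 -20.3] F [ 6.4 -7.8 -6.4] w 12.6 q [-0.23  0.88  0.84  1.81 -0.86  0.86 -0.89]
shift [ 0.01  0.   -7.72] turn 0.7
ptr y rel mark: min max -4.405765496010803 3.151621645172366 [-3.71998092 -0.70702643  2.24416504]
```

{"method": "arm_command", "body": {
  "series": [60, 0, 0, 0, 0, 100, 0, 0, 0, 0, 100, 0, 0, 0, 0, 100, 0, 0, -2.5, 0, 100, 0, 0, -6, 0]
}}

```text
clock: 5.55
eef_pos: [563.9, -173.5, 160.2]
tool_rot: [-3.141, 0.008, -0.353]
force: [0.3, -0.1, 0.3]
width: 72.2
gripper_force: 0.0
```

```bash
python3 -c "
from h import *
to(570,-59,215,-20)"
```

```text
t 5.55 pos [ 563.9 -173.5  160.2] rpy [-180.     0.4  -20.2] F [ 0.3 -0.1  0.3] w 72.2 q [-0.27  0.81  0.91  1.77 -0.77  0.97 -0.96]
shift [ -3.43 -10.96  -5.45] turn -0.2
```

{"method": "arm_command", "body": {
  "series": [100, 0, 0, -3, 0, 100, -1, -3, -5.5, 0, 100, -2.2, -6.8, -5.5, 0, 100, -3.4, -10.9, -5.5, 0, 100, -3.4, -10.9, -5.5, 0]
}}

```text
clock: 5.97
eef_pos: [572.8, -49.9, 216.2]
tool_rot: [-3.134, 0.005, -0.34]
force: [0.8, 1.8, -0.7]
width: 85.4
gripper_force: 0.0
```

```bash
python3 -c "
from h import *
viewer.get_image('wrist')
p,d,m=shot('wrist');cv2.imwrite('pics/w5.png',p[:,:,::-1])
h=cv2.cvtColor(p.copy(),cv2.COLOR_RGB2HSV); C=-m['R'].T@m['t']
e=np.array([np.cos(np.radians(77.7)),np.sin(np.radians(77.7)),0]); x=np.array([e[1],-e[0],0]);G=np.array([648,-85.3,56])
print('cam rel mark',(C-G)@e,(C-G)@x,C[2])
g=blobs(p,(45,90,50),(85,255,255),(0,0,640,480),4); print([(c.round(1),a,((ray(m,*c,56)-G)@e).round(2)) for c,a,r in g])
v,u=np.where(((h[...,0]<9)|(h[...,0]>171))&(h[...,1]>140)&(h[...,2]>60))
P=np.array([ray(m,a,b,64) for a,b in zip(u,v)])-G
for s in (-12,-8,-4,0):
  k=(abs(P@e)<15)&(abs(P@x-s)<1); print(s,'ptr y',(P[k]@e).min().round(2),(P[k]@e).max().round(2))
# ticks: dark pixels on the strip
v,u=np.where((h[...,2]<70)); Q=np.array([ray(m,a,b,56) for a,b in zip(u,v)])-G; k=(abs(Q@e)<40)&(abs(Q@x)<1.0); print('ticks',np.histogram(Q[k]@e,bins=np.arange(-40,41,1))[0])
for c,a,r in blobs(p,(0,0,150),(180,70,255),(0,0,640,480),800): print('white',c.round(1),a,np.round(r[1],1),ray(m,*c,146).round(1))
to(598.5,-21,215,-20)
"
```

```text
cam rel mark 3.463009789945479 0.02964545566795946 359.8181475025343
[]
-12 ptr y -2.89 1.19
-8 ptr y -2.55 1.51
-4 ptr y -2.9 1.74
0 ptr y -2.74 1.96
ticks [0 0 0 0 0 0 0 0 0 0 0 0 0 0 0 0 0 0 0 0 0 0 0 0 0 0 0 0 0 0 0 0 0 0 0 0 0
 0 0 0 0 0 1 0 0 0 0 0 0 0 0 0 0 0 0 0 0 0 0 0 0 0 0 0 0 0 0 0 0 0 0 0 0 0
 0 0 0 0 0 0]
white [255.8 230.1] 3614.0 [69. 72.] [598.5 -20.9 146. ]
t 6.07 pos [571.8 -57.9 216.8] rpy [-1.799e+02  1.000e-01 -1.990e+01] F [ 1.  -0.3 -0.9] w 85.6 q [-0.52  0.74  1.    1.76 -0.72  1.05 -1.18]
shift [ 1.26 -4.38  0.19] turn 0.1
```

View pics/w5.png

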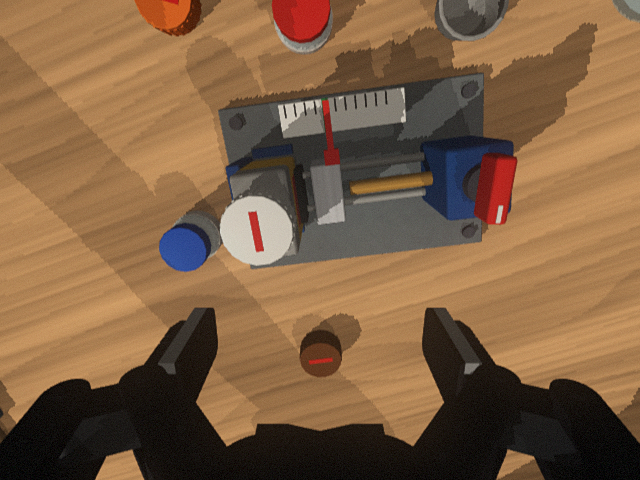

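The view shows the pointer tip at (327,103) fully covering the green mark, so it is aligned to about 0.5 mm. The cap is at (256,230), which is (598.5,-20.9). Moving to the cap and descending.

{"method": "arm_command", "body": {
  "series": [100, 0.6, -2.2, 0, 0, 100, 1.3, -4.4, 1, 0, 100, 1.3, -4.4, 2.5, 0, 100, 1.3, -4.4, 4, 0, 100, 1.3, -4.4, 4, 0]
}}

```text
clock: 6.48
eef_pos: [597.3, -25.2, 174.7]
tool_rot: [3.14, 0.005, -0.354]
force: [-0.8, -0.2, 0.1]
width: 85.2
gripper_force: 0.0
```

```bash
python3 -c "
from h import *
to(598.5,-21,122,-20)"
```

```text
t 6.48 pos [597.3 -25.2 174.7] rpy [179.9   0.3 -20.3] F [-0.8 -0.2  0.1] w 85.2 q [-0.54  0.82  0.95  1.74 -0.78  1.02 -1.22]
shift [-0.01 -0.45  5.27] turn -0.3
```

{"method": "arm_command", "body": {
  "series": [100, 0, 0, 1, 0, 100, 0, 0, 1.5, 0, 100, 0, 0, 1.5, 0, 100, 0, 0, 1.5, 0, 100, 0, 0, 1.5, 0]
}}

```text
clock: 6.9
eef_pos: [599.7, -25.0, 162.9]
tool_rot: [-3.141, -0.001, -0.353]
force: [0.5, -0.5, 0.3]
width: 85.5
gripper_force: 0.0
```

```bash
python3 -c "
from h import *
to(598.5,-21,122,-20)"
```

```text
t 6.9 pos [599.7 -25.  162.9] rpy [-180.    -0.   -20.2] F [ 0.5 -0.5  0.3] w 85.5 q [-0.53  0.83  0.94  1.75 -0.8   0.99 -1.2 ]
shift [-0.25 -0.34  4.09] turn -0.2
```

{"method": "arm_command", "body": {
  "series": [100, -0.2, -0.35, 0.5, 0, 100, -0.2, -0.35, 1.7, 0, 100, -0.2, -0.35, 3, 0, 100, -0.2, -0.35, 4, 0, 100, -0.2, -0.35, 4, 0]
}}

```text
clock: 7.32
eef_pos: [596.9, -19.9, 119.2]
tool_rot: [3.141, 0.005, -0.353]
force: [-0.1, -0.3, 0.0]
width: 85.8
gripper_force: 0.0
```

```bash
python3 -c "
from h import *
to(598.5,-21,122,-20)"
```

```text
t 7.32 pos [596.9 -19.9 119.2] rpy [179.9   0.3 -20.2] F [-0.1 -0.3  0. ] w 85.8 q [-0.51  0.88  0.89  1.78 -0.85  0.92 -1.16]
shift [ 0.19  0.05 -0.28] turn -0.2
```

{"method": "arm_command", "body": {
  "series": [90, 0.1, 0, -0.2, 0, 90, 0.1, 0, -0.2, 0, 70, 0.1, 0, -0.2, 0, 65, 0.1, 0, -0.2, 0, 65, 0.1, 0, -0.2, 0]
}}

```text
clock: 7.73
eef_pos: [599.9, -21.1, 124.7]
tool_rot: [-3.141, -0.001, -0.353]
force: [-0.4, 0.2, -0.6]
width: 55.5
gripper_force: 0.0
```

```bash
python3 -c "
from h import *
to(598.5,-21,122,-20)"
```

```text
t 7.73 pos [599.9 -21.1 124.7] rpy [-180.    -0.   -20.2] F [-0.4  0.2 -0.6] w 55.5 q [-0.52  0.88  0.9   1.77 -0.85  0.93 -1.17]
shift [-0.14  0.04  0.27] turn -0.2
```

{"method": "arm_command", "body": {
  "series": [55, -0.1, 0, 0.1, 0, 45, -0.1, 0, 0.1, 0, 20, -0.1, 0, 0.1, 0, 0, -0.1, 0, 0.1, 0, 0, -0.1, 0, 0.1, 0]
}}

```text
clock: 8.15
eef_pos: [599.0, -21.2, 123.8]
tool_rot: [3.141, -0.001, -0.353]
force: [-0.1, -0.6, 5.0]
width: 44.0
gripper_force: 60.3
```

{"method": "arm_command", "body": {
  "series": [0, 0, 0, 0, 0, 0, 0, 0, 0, 0, 0, 0, 0, 0, 0, 0, 0, 0, 0, 0, 0, 0, 0, 0, 0]
}}

```text
clock: 8.57
eef_pos: [599.0, -21.2, 123.7]
tool_rot: [3.141, -0.001, -0.353]
force: [0.1, -1.4, 4.5]
width: 44.3
gripper_force: 60.3
```

{"method": "arm_command", "body": {
  "series": [0, 0, 0, 0.2, 0, 0, 0, 0, 0.4, 0, 0, 0, 0, 0.6, 0, 0, 0, 0, 0.6, 0, 0, 0, 0, 0.6, 0]
}}

```text
clock: 8.98
eef_pos: [599.1, -21.2, 118.3]
tool_rot: [-3.141, -0.001, -0.353]
force: [-1.9, -0.2, 10.0]
width: 44.2
gripper_force: 60.8
```

{"method": "arm_command", "body": {
  "series": [0, 0, 0, 0, -5, 0, 0, 0, 0, -11, 0, 0, 0, 0, -17, 0, 0, 0, 0, -23, 0, 0, 0, 0, -29]
}}

```text
clock: 9.4
eef_pos: [599.5, -21.0, 118.5]
tool_rot: [3.141, -0.002, 0.158]
force: [-2.0, -0.4, 10.2]
width: 44.7
gripper_force: 60.8
```

```bash
python3 -c "
from h import *
to(599,-21.2,118.3,55); print(monitor.read_state()['torque'])"
```

```text
t 9.4 pos [599.5 -21.  118.5] rpy [ 1.8e+02 -1.0e-01  9.1e+00] F [-2.  -0.4 10.2] w 44.7 q [-0.45  0.83  0.76  1.78 -0.75  0.85 -0.74]
shift [-0.05  0.01  0.02] turn -45.9
[-0.1933738   0.26814079 -0.0629039 ]
```

{"method": "arm_command", "body": {
  "series": [0, 0, 0, 0, -6, 0, 0, 0, 0, -12, 0, 0, 0, 0, -18, 0, 0, 0, 0, -24, 0, 0, 0, 0, -30]
}}

```text
clock: 9.82
eef_pos: [599.8, -20.9, 118.6]
tool_rot: [3.14, -0.002, 0.682]
force: [-1.4, -0.9, 10.1]
width: 44.5
gripper_force: 60.7
```

{"method": "arm_command", "body": {
  "series": [0, 0, 0, 0, -6, 0, 0, 0, 0, -12, 0, 0, 0, 0, -18, 0, 0, 0, 0, -18, 0, 0, 0, 0, -18]
}}

```text
clock: 10.23
eef_pos: [599.9, -20.8, 118.7]
tool_rot: [3.14, -0.002, 0.991]
force: [-0.8, -0.2, 10.2]
width: 44.5
gripper_force: 60.7
```

```bash
python3 -c "
from h import *
to(599,-21.2,118.3,55); print(monitor.read_state()['torque'])
p,d,m=shot('wrist');cv2.imwrite('pics/w6.png',p[:,:,::-1])"
```

```text
t 10.23 pos [599.9 -20.8 118.7] rpy [ 1.799e+02 -1.000e-01  5.680e+01] F [-0.8 -0.2 10.2] w 44.5 q [-0.34  0.76  0.54  1.78 -0.54  0.75 -0.09]
shift [-0.09 -0.06  0.04] turn 1.8
[-0.13240558  0.12323554  0.05362594]
```

View pics/w6.png

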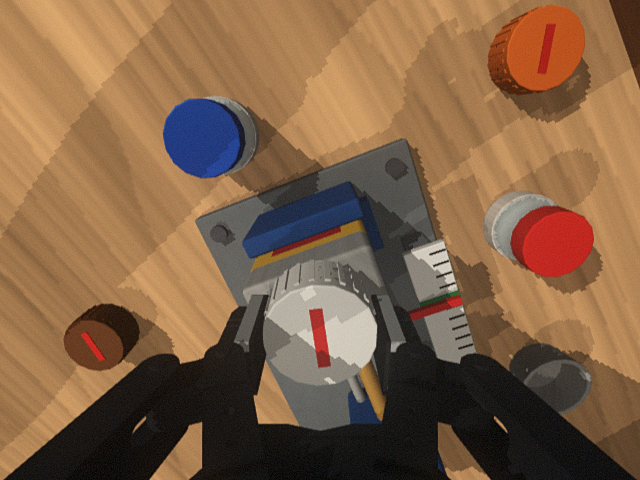

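The view shows the cap's stripe at (320,338) turned with the gripper, about 75° from the tin's x axis, and the tin square in the clamp. It is clear of the hooks, so I'll lift it straight up.

{"method": "arm_command", "body": {
  "series": [0, 0, 0, -0.5, 0, 0, 0, 0, -1, 0, 0, 0, 0, -1.5, 0, 0, 0, 0, -2, 0, 0, 0, 0, -2.5, 0]
}}

```text
clock: 10.7
eef_pos: [598.1, -20.1, 142.1]
tool_rot: [-3.14, 0.0, 0.991]
force: [0.0, -0.1, -0.2]
width: 43.8
gripper_force: 61.3
```

{"method": "arm_command", "body": {
  "series": [0, 0, 0, -1, 0, 0, 0, 0, -2, 0, 0, 0, 0, -3, 0, 0, 0, 0, -4, 0, 0, 0, 0, -5, 0]
}}

```text
clock: 11.12
eef_pos: [598.8, -20.6, 193.6]
tool_rot: [3.141, -0.0, 0.991]
force: [0.4, -0.5, -0.7]
width: 44.4
gripper_force: 61.3
```

{"method": "arm_command", "body": {
  "series": [0, 0, 0, -0.8, 0, 0, 0, 0, -1.5, 0, 0, 0, 0, -2, 0, 0, 0, 0, -2.2, 0, 0, 0, 0, -2.2, 0]
}}

```text
clock: 11.53
eef_pos: [598.9, -20.7, 214.7]
tool_rot: [3.141, -0.0, 0.991]
force: [0.5, -1.1, -0.4]
width: 44.0
gripper_force: 61.3
```

```bash
python3 -c "
from h import *
viewer.get_image('wrist')
p,d,m=shot('wrist');a,_,_=shot('scene')
to(599.5,-21,216,55)
c=cv2.resize(a[200:330,180:380],(640,416),interpolation=cv2.INTER_CUBIC)
b=cv2.resize(p,(248,186)); o=np.zeros((600,640,3),np.uint8); o[:416]=c; o[416-2:600,:248]=b; 
t,_,_=shot('top'); o[416:600,250:630]=cv2.resize(t[165:285,285:425],(380,184)); cv2.imwrite('pics/end.png',o[:,:,::-1])"
```

```text
t 11.68 pos [598.4 -20.6 213.8] rpy [-179.9    0.    56.8] F [1.1 0.4 0.5] w 44.2 q [-0.39  0.65  0.63  1.7  -0.45  0.95 -0.17]
shift [ 0.03  0.12 -0.22] turn 1.8
```

View pics/end.png

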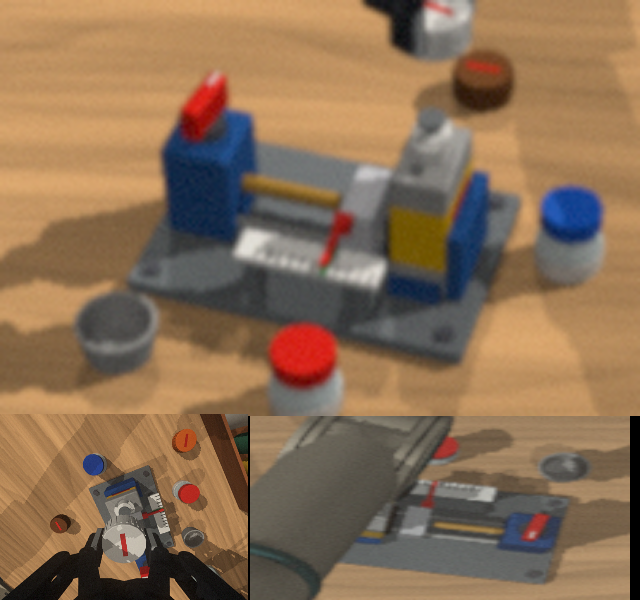

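The view shows the cap held level above the tin's bare neck (432,125). The tin is upright, the pointer (325,260) is at the mark, and the jars and cup are in place. Handing in.

```bash
python3 -c "
from h import *
print(workorder.finish_job())"
```

```text
the job is handed in; nothing more can be done
None
```

The job is handed in at about 12 s on the robot's clock: by my camera checks the pointer is within about 0.5 mm of the mark and the tin upright, with the cap held level about 78 mm above the neck; no verdict came back.

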